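Hook the iron weights from under the glass shelf and bin them

TASK

Use the drawing hook to pull every iron weight out from under the low glass shelf (keep your fingers off a weight while it is still under the glass), tip the raised tin bin down level and stand all the iron weights and the brass weight upright in it. Leave the hook standing entirely on its cork mat, and do not disturb the other things on the bench and shelf.

Things in the scene. Friction and masses are not known exactly. Their poses are not given: they have to be found in the camera images.
- weight1: dark hexagonal iron weight, upright: 40 mm across the flats (46 over corners), 38 mm tall plus a brass knob (16 mm wide, 8 tall) on top; 0.3 to 0.55 kg. Origin: centre of underside; z up; x points squarely out of one flat (flats face 0, 60, 120.. degrees from x). Two or three of the weights are there in a run; an absent one reads None
- weight2: dark hexagonal iron weight, upright: 40 mm across the flats (46 over corners), 38 mm tall plus a brass knob (16 mm wide, 8 tall) on top; 0.3 to 0.55 kg. Origin: centre of underside; z up; x points squarely out of one flat (flats face 0, 60, 120.. degrees from x). Two or three of the weights are there in a run; an absent one reads None
- weight3: dark hexagonal iron weight, upright: 40 mm across the flats (46 over corners), 38 mm tall plus a brass knob (16 mm wide, 8 tall) on top; 0.3 to 0.55 kg. Origin: centre of underside; z up; x points squarely out of one flat (flats face 0, 60, 120.. degrees from x). Two or three of the weights are there in a run; an absent one reads None
- shelf: low clear glass shelf fixed to the bench, 560 (y) x 220 (x) mm, underside 58 mm and top 64 mm above the bench, on four corner feet 14 mm wide, open in front and behind. Origin: middle of its front edge at bench height; x points away from the robot, under the shelf. Weights start beneath it in a row about 145 mm apart, centres 45 to 75 mm behind the front edge
- hook: drawing hook, loose, 0.3 kg, free-standing: handle 24 x 24 mm, 120 mm high, on a foot 40 x 40 x 10 mm; a red rod 10 mm wide (6 to 16 mm up) runs along its x to a red cross bar 24 mm high, 8 thick, from y -5 to +50 mm, near (pulling) face 165 mm from the handle axis. Origin: under the handle, at the foot underside; z up. All but the handle passes under the shelf
- hook_grip (a point): point on the handle axis 105 mm above the hook's underside, a good place to grip; axes as the hook
- hook_bar (a point): middle of the near face of the hook's cross bar (hook x 165 mm, y 25 mm, z 12 mm)
- mat: cork mat fixed to the bench, 300 (x) x 170 (y) x 4 mm, the hook's home. Origin: centre of its underside
- bin (a joint): tilt of the tin bin about the hinge along its back lower edge: 0 = level, growing as its front is tipped up (starts at about 0.5 to 0.95 rad, at most 1.2); stiff, so it stays where left; about 2 to 5 N downward on the lip lowers it, and it rests on a stop at 0
- bin_hinge (a point): point on the hinge line at the middle of the bin's back lower edge; does not tilt: x points from the bin's front to its back, y along the hinge, z up
- bin_lip (a point): top face of the red tab (30 x 80 x 5 mm) on the bin's front rim; with the bin level it lies 166 mm in front of the hinge (-x) and 36 mm above it; moves and tilts with the bin
- bin_floor (a point): centre of the bin's inner floor, tilting with the bin; x to the back (hinge), y along the hinge. Inside: 142 (x) x 242 (y) mm, walls 4 mm thick rising 32 mm above the floor; when level the floor is 9 mm above the bench
- pulley: bystander, not to be disturbed; origin under its centre: cream bakelite pulley, 52 mm wide, 26 mm tall, on the glass shelf
- bob: bystander, not to be disturbed; origin under its centre: brass cone-shaped bob, 38 mm wide, 43 mm tall, on the glass shelf
- stopper: bystander, not to be disturbed; origin under its centre: frosted glass stopper, 36 mm wide, 44 mm tall, on the bench
- brass_weight: plain brass cylinder weight, 34 mm wide, 32 mm tall, 0.24 kg, standing on the open bench in front of the shelf; always there. Origin: centre of its underside
- prism_block: bystander, not to be disturbed; origin under its centre: glass block 50 x 30 x 25 mm on the bench
- crucible: bystander, not to be disturbed; origin under its centre: white cup 56 mm wide, 45 mm tall, on the bench beyond the bin
Mind the look-alikes: they are no part of the job. What is shaped like the brass_weight but blue or pink is not meant.

How it is judged:
On the way:
1. every iron weight has been drawn out from under the glass shelf (x of each of weight1, weight2, weight3 in the frame of shelf below -0.02 m), for 0.2 s.
At the end, for the whole second after the job is handed in: The bin is level (within 0.06 rad); every iron weight that is there and the brass weight stand upright (within 0.25 rad) on the bin's floor, inside its walls, at rest; the hook stands upright on the cork mat, at rest, its handle and cross bar both over the mat (5 mm overhang allowed) (value of joint bin below 0.06 rad and x of weight1 in the frame of bin_floor between -0.075 and 0.075 m and y of weight1 in the frame of bin_floor between -0.125 and 0.125 m and z of weight1 in the frame of bin_floor between -0.006 and 0.012 m and angle between each of weight1, weight2, weight3, brass_weight's own z axis and vertical below 0.25 rad and linear speed of each of weight1, weight2, weight3, brass_weight, hook below 0.03 m/s and x of weight2 in the frame of bin_floor between -0.075 and 0.075 m and y of weight2 in the frame of bin_floor between -0.125 and 0.125 m and z of weight2 in the frame of bin_floor between -0.006 and 0.012 m and x of weight3 in the frame of bin_floor between -0.075 and 0.075 m and y of weight3 in the frame of bin_floor between -0.125 and 0.125 m and z of weight3 in the frame of bin_floor between -0.006 and 0.012 m and x of brass_weight in the frame of bin_floor between -0.075 and 0.075 m and y of brass_weight in the frame of bin_floor between -0.125 and 0.125 m and z of brass_weight in the frame of bin_floor between -0.006 and 0.012 m and x of hook_grip in the frame of mat between -0.155 and 0.155 m and y of hook_grip in the frame of mat between -0.09 and 0.09 m and x of hook_bar in the frame of mat between -0.155 and 0.155 m and y of hook_bar in the frame of mat between -0.09 and 0.09 m and angle between hook's own z axis and vertical below 0.15 rad and height (world z) of hook below 0.012 m); the robot touches nothing.
It fails at once if the fingers touch an iron weight whose centre is still under the glass shelf ((contact force between the fingers and weight1 above 0.5 N and x of weight1 in the frame of shelf above 0.002 m and height (world z) of weight1 below 0.03 m) or (contact force between the fingers and weight2 above 0.5 N and x of weight2 in the frame of shelf above 0.002 m and height (world z) of weight2 below 0.03 m) or (contact force between the fingers and weight3 above 0.5 N and x of weight3 in the frame of shelf above 0.002 m and height (world z) of weight3 below 0.03 m)).
It fails at once if another thing on the bench or shelf is moved by more than 30 mm (distance of any of pulley, bob, stopper, prism_block, crucible from where it was at the start of the episode above 0.03 m).
Of weight1, weight2, weight3 only 2 to 3 are there at a start; the rules pass over those that are not, and their reading is None.
At some moment in a run one of weight1, weight2, weight3 may be knocked a few centimetres aside while the robot is not near it.
It also fails if it takes over 210 s, if anything falls off the work surface, if the arm or the gripper's body presses on something with over 40 N, if the wrist force passes 120 N, or if a joint passes its speed limit or range.

ROBOT

A 6-joint arm with a two-finger parallel gripper is mounted at the origin on the work surface. World frame = base frame: x ahead of the robot, y to its left, z up, the work surface at z = 0. Lengths are in m, angles in rad, forces in N, time in s.
With the tool pointing down it reaches from about 0.3 to 0.775 m from the base axis. Payload 14.6 kg.
Tool frame: the origin (TCP) lies midway between the tips of the shut fingers; the grasp point (between the pads) lies 19 mm behind it; z points along the fingers, y is the line along which they close (so a half turn about z gives the same grasp; the last joint's range is limited). The gripper opens to 94 mm and grips with 3 to 60 N. Pads are 16 mm wide; open, the fingers measure 119 mm over their backs; the gripper's body (75 mm by 177 mm) begins 78 mm behind the grasp point.
Start: joints at [-0.067, 0.3, 1.521, -0, 1.321, -0.067], TCP at [0.55, -0, 0.205] pointing down, gripper open.
Joint ranges: [-3.03, 3.03], [-0.79, 2.21], [0.23, 2.52], [-1.04, 4.18], [0, 3.07], [-2.55, 2.55]. Speed limits (rad/s): [2.22, 2.22, 2.57, 3.14, 3.14, 3.14].

INTERFACE

Orientations are given as [roll, pitch, yaw] about the fixed x, y, z axes, in that order (R = Rz(yaw) Ry(pitch) Rx(roll)).
In Python, from station import telemetry, optics, ctrl gives the robot as it stands.
- The arm moves only by the tool carry_out, never from a script. Its argument "plan" is a list that holds one entry, the list of rows, each a list of 7 numbers: the shift along the tool's x, y, z in mm, then the turn, a rotation vector about the tool's x, y, z in rad, then the finger opening in mm, from 0 to 94. A call has 1 to 20 rows; each row shifts and turns the commanded pose from where the row before left it, along the tool's axes as they then stand; what a row does not reach is not made up. A row lasts 1/12 s, in which the tool goes at most 41.7 mm and 7.16 degrees, less where a joint would pass 70% of its speed; a pose out of reach is approached as far as the arm can. A call with a gripper value outside its range is refused whole. The fingers move at their own pace and stop on an object; "squeeze" is the grip in N (left out, the last holds). Time passes only in rows, so rows that do not move let the fingers close. It gives the time, the measured TCP pose, the force, the opening and the grip force at its end, in the units of the state.
- telemetry.get_obs(): the state, without advancing time (a new reading comes with each control period).
- optics.camera(name): name is "scene" or "side" or "wrist"; returns a dict with "pixels" (400x640x3 uint8, red, green, blue), "intrinsics" (3x3 intrinsics, pixels), "origin" and "rotation" of the camera in the world. Camera axes: x right, y down, z forward; pixel columns grow to the right and rows downward; lengths in m; the calibration is good to about 2 mm. A picture is of the moment at which its call begins. There is no depth.
- ctrl.hand_in(): hands the job in; it is judged then, once.
The state is a dict: "time_s": time; "qpos": joint angles; "joint_vel": joint speeds; "tau": joint torques, N m; "ee_pos": TCP position; "eef_rot": TCP orientation; "force": force on the tool from outside, world axes, zero at the start; "moment": the same for the moment, N m; "grip_width": finger opening in m; "grip_force": force on a finger pad.
Only numpy, scipy, OpenCV 4.12 (cv2) and the standard library are available. Lean on these libraries where they do the work, as an engineer would, in place of code of your own. Each camera call takes 0.05 s, during which the arm holds its last target. There are 200 camera calls.

## Working session

There is one attempt and no reset: what is moved stays moved. The work goes in short steps, Python scripts to look and compute and a tool call to move; the robot and the scene stay as the last step left them, time stands still between calls to the robot, and variables do not carry over. Pictures are saved under pics/ and viewed, at most 14 in all, crops included, and the job is handed in when it is done.

Besides the shell and the picture viewer there is one more tool, called after ">>>" as name([rows], argument=value, ...), one row to a line, values as JSON. carry_out: Moves the arm, as the interface text tells. Its arguments: {"type":"object","properties":{"plan":{"type":"array","items":{"type":"array","items":{"type":"array","items":{"type":"number"}}}},"squeeze":{"type":"number"}},"required":["plan"]}

```bash
ls; mkdir -p pics; python3 - <<'E'
from station import telemetry, optics
import cv2,numpy as np
o=telemetry.get_obs(); print(o['time_s'],o['ee_pos'],o['eef_rot'],o['force'])
for n in ['scene','side','wrist']:
    c=optics.camera(n); cv2.imwrite(f'pics/{n}0.png',c['pixels'][:,:,::-1])
    np.savez(f'pics/{n}0.npz',**c)
    print(n,c['intrinsics'],c['origin'],c['rotation'])
E
```

```text
pics
0.0 [ 5.49728966e-01 -2.48954544e-06  2.04867823e-01] [-3.14039660e+00 -8.96775393e-05  1.57076911e+00] [-0.03650037 -0.08089786  0.4885509 ]
scene [[389.15183434   0.         324.94320228]
 [  0.         389.15183434 195.6800649 ]
 [  0.           0.           1.        ]] [1.08516232 0.57798733 0.65865314] [-2.18569398  0.01630548  2.43635471]
side [[403.87325733   0.         318.5611897 ]
 [  0.         403.87325733 206.10756653]
 [  0.           0.           1.        ]] [0.15966862 0.52353743 0.91047176] [-2.44481523 -0.01530339 -2.47483844]
wrist [[277.3180817    0.         320.32114383]
 [  0.         277.3180817  197.042956  ]
 [  0.           0.           1.        ]] [0.54950463 0.07162058 0.38493829] [2.88799151e+00 6.55393539e-04 6.80427493e-06]
```

View pictures.

View pics/scene0.png

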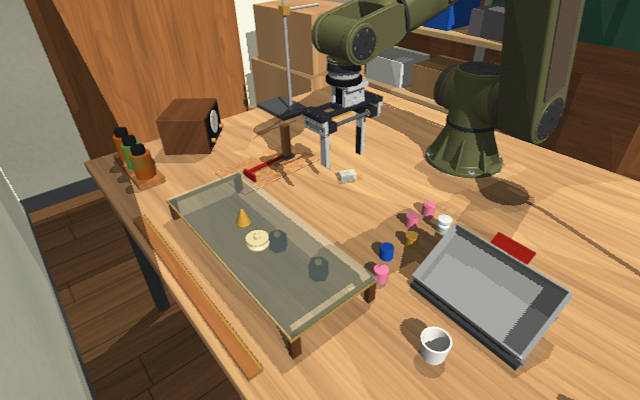

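View pics/side0.png

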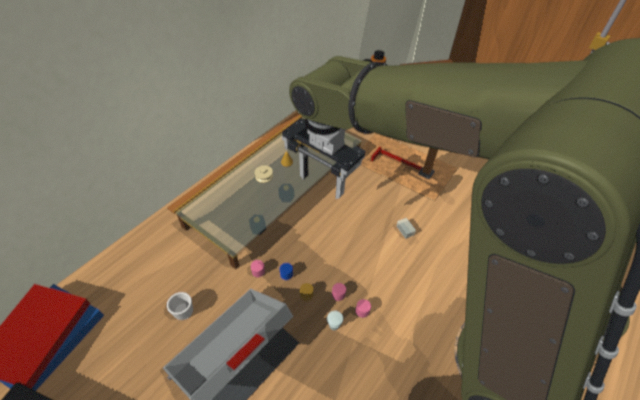

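```bash
cat > h.py <<'E'
import numpy as np,cv2
from scipy.spatial.transform import Rotation as R
from station import telemetry, optics
def load(n): return dict(np.load(f'pics/{n}.npz'))
def snap(cam,n):
    c=optics.camera(cam); np.savez(f'pics/{n}.npz',**c); cv2.imwrite(f'pics/{n}.png',c['pixels'][:,:,::-1]); return c
def Rc(c): return R.from_euler('xyz',c['rotation']).as_matrix()
def ray(c,u,v): return Rc(c)@np.linalg.inv(c['intrinsics'])@[u,v,1]
def pt(c,u,v,z):
    d=ray(c,u,v); o=c['origin']; return (o+d*(z-o[2])/d[2]).round(4)
def proj(c,p):
    q=c['intrinsics']@(Rc(c).T@(np.array(p)-c['origin'])); return (q[:2]/q[2]).round(1)
def tri(c1,a,c2,b):
    d1,d2=ray(c1,*a),ray(c2,*b); o1,o2=c1['origin'],c2['origin']
    s=np.linalg.lstsq(np.c_[d1,-d2],o2-o1,rcond=None)[0]
    return ((o1+d1*s[0]+o2+d2*s[1])/2).round(4), np.linalg.norm(o1+d1*s[0]-o2-d2*s[1]).round(4)
E
python3 - <<'E'
from h import *
s,d,w=load('scene0'),load('side0'),load('wrist0')
print('tcp proj',proj(s,[.55,0,.205]),proj(d,[.55,0,.205]))
for n,u,v in [('w a',278,240),('w b',318,268)]: print(n,pt(s,u,v,.025))
for n,u,v in [('w a',286,192),('w b',258,224)]: print(n,pt(d,u,v,.025))
for n,u,v,z in [('shelf',169,203,.064),('sh',242,172,.064),('sh',372,280,.064),('sh',293,333,.064),('brass',411,238,.016),('stopper',444,222,.02)]: print(n,pt(s,u,v,z))
for n,u,v,z in [('brass',307,289,.016),('stopper',335,320,.02)]: print(n,pt(d,u,v,z))
I=cv2.resize(s['pixels'][150:370,150:600],None,fx=1.75,fy=1.75,interpolation=2);cv2.imwrite('pics/crop0.png',I[:,:,::-1])
E
```

```text
tcp proj [342.3 159.6] [321.2 186. ]
w a [ 0.7182 -0.0456  0.025 ]
w b [0.7046 0.0911 0.025 ]
w a [ 0.7152 -0.0495  0.025 ]
w b [0.6972 0.0879 0.025 ]
shelf [ 0.8719 -0.3153  0.064 ]
sh [ 0.6497 -0.3219  0.064 ]
sh [0.6672 0.2189 0.064 ]
sh [0.8619 0.2135 0.064 ]
brass [0.462  0.1575 0.016 ]
stopper [0.354  0.1763 0.02  ]
brass [0.4693 0.154  0.016 ]
stopper [0.3663 0.1771 0.02  ]
```

View pics/crop0.png

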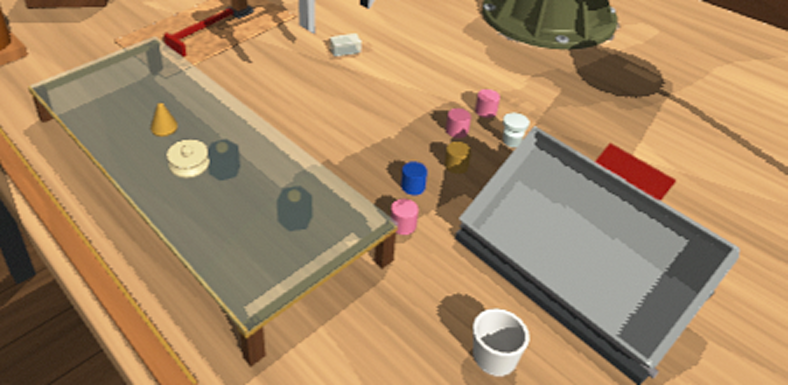

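View pics/wrist0.png

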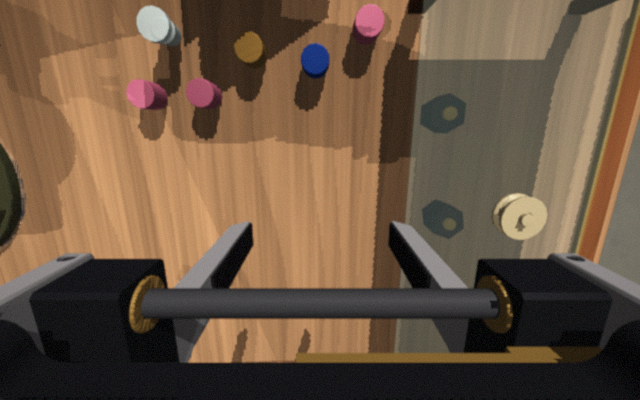

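```bash
cat > m.py <<'E'
from h import *
s,d,w=load('scene0'),load('side0'),load('wrist0')
def red(c):
    h=cv2.cvtColor(c['pixels'],cv2.COLOR_RGB2HSV); m=(((h[...,0]<5)|(h[...,0]>175))&(h[...,1]>190)&(h[...,2]>60)).astype(np.uint8)
    n,l,st,ce=cv2.connectedComponentsWithStats(m)
    return [(ce[i].round(1),st[i],cv2.boxPoints(cv2.minAreaRect(np.argwhere(l==i)[:,::-1].astype(np.float32))).round(0).tolist()) for i in range(1,n) if st[i][4]>20]
for c in (s,d):
    for r in red(c): print(r)
print('third',proj(s,[.715,-.19,.025]),proj(w,[.715,-.19,.025]),proj(d,[.715,-.19,.025]))
for u,v in [(443,220),(444,113)]: print('wrist w',pt(w,u,v,.02))
print('brass w',pt(w,249,47,.032))
print('knobs',pt(w,449,113,.044),pt(w,449,224,.044))
def o(n,u,v,z,c=s): print(n,pt(c,u,v,z))
o('hookfoot',287,157,.01); o('hookfoot side',427,173,.01,d)
print('bin back corners',[pt(s,u,v,0.005) for u,v in [(413,291),(517,361)]])
print('lip',tri(s,(513,248),d,(246,352)))
for n,a,b in [('rimA',(456,226),(255,292)),('rimB',(569,292),(168,370))]: print(n,tri(s,a,d,b))
for n,a,z in [('pul',(257,240),.077),('bob',(243,216),.085)]: print(n,pt(s,*a,z))
I=np.vstack([cv2.resize(s['pixels'][110:220,170:350],None,fx=4,fy=4,interpolation=2)[:300],]);
J=cv2.resize(d['pixels'][125:200,340:470],(720,300),interpolation=2)
cv2.imwrite('pics/crop1.png',np.vstack([I,J])[:,:,::-1])
E
python3 m.py
```

```text
(array([259. , 168.1]), array([244, 155,  39,  27, 199], dtype=int32), [[243.0, 170.0], [281.0, 154.0], [287.0, 168.0], [249.0, 184.0]])
(array([512.9, 247.8]), array([491, 233,  45,  31, 571], dtype=int32), [[490.0, 243.0], [497.0, 231.0], [535.0, 253.0], [528.0, 265.0]])
(array([385.6, 154.4]), array([372, 148,  31,  13,  93], dtype=int32), [[372.0, 159.0], [372.0, 148.0], [402.0, 149.0], [402.0, 160.0]])
(array([ 35.1, 331.7]), array([   0,  285,   88,  101, 5131], dtype=int32), [[-24.0, 361.0], [41.0, 268.0], [89.0, 302.0], [24.0, 395.0]])
(array([244.9, 351.2]), array([228, 335,  35,  33, 331], dtype=int32), [[228.0, 363.0], [257.0, 333.0], [263.0, 339.0], [234.0, 369.0]])
third [248.1 212.4] [431.3 306.2] [315.8 166. ]
wrist w [ 0.7196 -0.0559  0.02  ]
wrist w [0.7051 0.0865 0.02  ]
brass w [0.467  0.1589 0.032 ]
knobs [0.7008 0.0855 0.044 ] [ 0.7169 -0.053   0.044 ]
hookfoot [ 0.4467 -0.3858  0.01  ]
hookfoot side [ 0.4338 -0.3977  0.01  ]
bin back corners [array([0.5823, 0.2632, 0.005 ]), array([0.5696, 0.4901, 0.005 ])]
lip (array([0.4384, 0.379 , 0.1231]), np.float64(0.0017))
rimA (array([0.5008, 0.284 , 0.1546]), np.float64(0.0006))
rimB (array([0.5121, 0.5002, 0.1588]), np.float64(0.0099))
pul [ 0.7837 -0.0257  0.077 ]
bob [ 0.7667 -0.1131  0.085 ]
```

View pics/crop1.png

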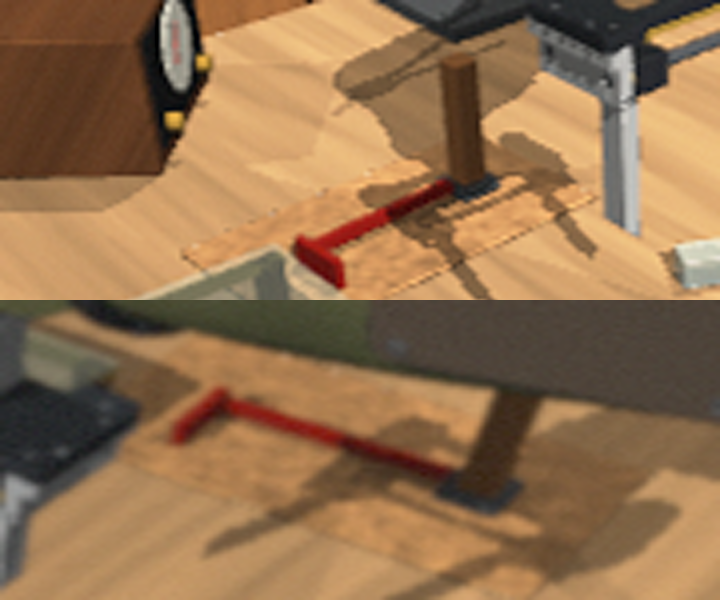

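```bash
cat > m2.py <<'E'
from h import *
s,d,w=load('scene0'),load('side0'),load('wrist0')
P=lambda u,v,z:pt(s,170+u/4,110+v/4,z)
Q=lambda u,v,z:pt(d,340+u*130/720,125+(v-300)/4,z)
print('handle top',P(458,60,.124),'foot',P(472,187,.012),Q(482,490,.012))
print('bar top',P(300,237,.028),P(340,262,.028),'side',Q(175,438,.01),Q(222,392,.028))
print('mat',P(182,252,.004),P(597,200,.004),P(390,290,.004),P(390,165,.004),'side',Q(120,450,.004),Q(540,585,.004),Q(650,470,.004),Q(150,325,.004))
E
python3 m2.py
```

```text
handle top [ 0.4425 -0.3912  0.124 ] foot [ 0.4452 -0.382   0.012 ] [ 0.4342 -0.3977  0.012 ]
bar top [ 0.6079 -0.3844  0.028 ] [ 0.6042 -0.332   0.028 ] side [ 0.603  -0.3389  0.01  ] [ 0.6025 -0.3844  0.028 ]
mat [ 0.6726 -0.4646  0.004 ] [ 0.3722 -0.3055  0.004 ] [ 0.5787 -0.3061  0.004 ] [ 0.4677 -0.4737  0.004 ] side [ 0.6232 -0.3127  0.004 ] [ 0.3637 -0.3363  0.004 ] [ 0.3716 -0.4876  0.004 ] [ 0.6965 -0.4536  0.004 ]
```

>>> carry_out([
  [[-30,-8,0,0,0,0,70],[-30,-8,0,0,0,0,70],[-30,-8,0,0,0,0,70],[-30,-8,0,0,0,0,70],[-30,-8,0,0,0,0,70],[-30,-8,0,0,0,0,70],[-30,-8,0,0,0,0,70],[-30,-8,0,0,0,0,70],[-30,-9,0,0,0,0,70],[-30,-9,0,0,0,0,70],[-30,-9,0,0,0,0,70],[-30,-9,0,0,0,0,70],[-30,-9,0,0,0,0,70],[0,0,0,0,0,0,70],[0,0,0,0,0,0,70],[0,0,0,0,0,0,70]],
], squeeze=40)

```text
time_s: 1.48
ee_pos: [0.441, -0.3895, 0.2051]
eef_rot: [-3.141, -0.001, 1.571]
force: [0.5, 0.5, -0.2]
grip_width: 0.0698
grip_force: 0.0
```

```bash
python3 - <<'E'
from h import *
o=telemetry.get_obs(); print(o['time_s'],o['ee_pos'],o['eef_rot'])
w=snap('wrist','w1'); d=snap('side','d1'); s=snap('scene','s1')
cv2.imwrite('pics/c1.png',np.vstack([w['pixels'],])[:,:,::-1])
w0=load('wrist0')
print('hdl top proj',proj(w,[.441,-.39,.124]),'bar',proj(w,[.605,-.36,.028]))
print('blue',pt(w0,315,58,.032),'pink',pt(w0,369,20,.032),'prism',pt(s,347,176,.012),'pinks',pt(w0,141,92,.032),pt(w0,202,90,.032),'stop',pt(w0,153,22,.044))
E
```

```text
1.4833 [ 0.441036   -0.38953652  0.20514567] [-3.14124527e+00 -5.99066330e-04  1.57066944e+00]
hdl top proj [320.7 201.5] bar [448.2 159.1]
blue [0.5431 0.1473 0.032 ] pink [0.6042 0.1865 0.032 ] prism [ 0.3801 -0.1611  0.012 ] pinks [0.3345 0.1101 0.032 ] [0.4078 0.1123 0.032 ] stop [0.3666 0.1807 0.044 ]
```

View pics/w1.png

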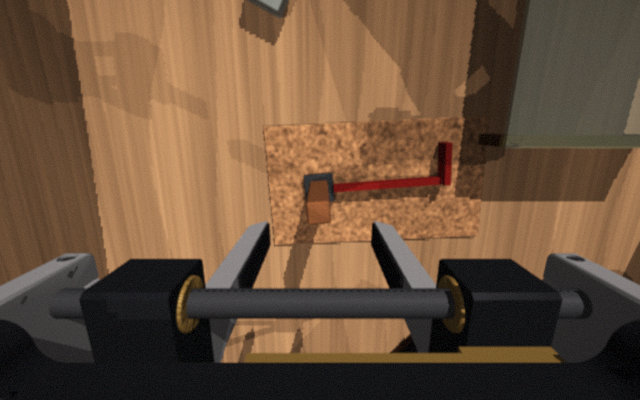

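```bash
python3 - <<'E'
from h import *
w=load('w1')
print('top',pt(w,318.5,210,.124),'foot',pt(w,319,188,.014),'rod',pt(w,336,188,.02),pt(w,440,181.5,.02))
print('mat',[pt(w,*p,.004) for p in [(264,126),(462,117),(482,238),(273,245)]])
print('bar near',pt(w,440,143,.028),pt(w,440,185,.028), 'prism corners',pt(w,287,16,.025),pt(w,245,0,.025))
E
```

```text
top [ 0.4389 -0.3987  0.124 ] foot [ 0.4388 -0.4012  0.014 ] rod [ 0.4618 -0.3998  0.02  ] [ 0.6011 -0.3909  0.02  ]
mat [array([ 0.3657, -0.3189,  0.004 ]), array([ 0.6278, -0.3074,  0.004 ]), array([ 0.6793, -0.479 ,  0.004 ]), array([ 0.3703, -0.4902,  0.004 ])]
bar near [ 0.5922 -0.3397  0.028 ] [ 0.5981 -0.394   0.028 ] prism corners [ 0.4024 -0.1965  0.025 ] [ 0.3553 -0.1805  0.025 ]
```

>>> carry_out([
  [[-8,-2,20,0,0,0,70],[0,0,25,0,0,0,70],[0,0,25,0,0,0,70],[0,0,25,0,0,0,70],[0,0,20,0,0,0,70],[0,0,0,0,0,0,10],[0,0,0,0,0,0,10],[0,0,0,0,0,0,10],[0,0,0,0,0,0,10],[0,0,0,0,0,0,10],[0,0,0,0,0,0,10],[0,0,0,0,0,0,10],[0,0,0,0,0,0,10],[0,0,0,0,0,0,10]],
], squeeze=40)

```text
time_s: 2.8
ee_pos: [0.4391, -0.3982, 0.0909]
eef_rot: [3.141, 0.001, 1.571]
force: [-1.2, 0.8, 5.0]
grip_width: 0.0239
grip_force: 39.3
```

>>> carry_out([
  [[0,0,-15,0,0,0,10],[0,0,-20,0,0,0,10],[0,0,-20,0,0,0,10],[25,0,0,0,0,0,10],[25,0,0,0,0,0,10],[25,0,0,0,0,0,10],[25,0,0,0,0,0,10],[25,0,0,0,0,0,10],[25,0,0,0,0,0,10],[25,0,0,0,0,0,10],[25,0,0,0,0,0,10],[25,0,0,0,0,0,10],[25,0,0,0,0,0,10],[25,0,0,0,0,0,10],[25,0,0,0,0,0,10],[25,0,0,0,0,0,10],[25,0,0,0,0,0,10],[25,0,0,0,0,0,10],[25,0,0,0,0,0,10],[0,0,0,0,0,0,10]],
])

```text
time_s: 4.47
ee_pos: [0.4385, 0.005, 0.1452]
eef_rot: [-3.141, -0.001, 1.573]
force: [0.9, -0.5, -2.6]
grip_width: 0.0239
grip_force: 40.0
```

```bash
python3 - <<'E'
from h import *
o=telemetry.get_obs(); p=o['ee_pos']; print(o['time_s'],p,o['eef_rot'])
w=snap('wrist','w2'); d=snap('side','d2'); s=snap('scene','s2')
for a in [p+[.165,0,.024-.087],p+[.165,.05,.024-.087],p+[.165,-.005,.024-.087]]: print(proj(w,a))
E
```

```text
4.4667 [0.43847479 0.00501191 0.14517003] [-3.14073835e+00 -8.30261666e-04  1.57320471e+00]
[501.5 206.7]
[511.  151.4]
[500.6 211.9]
```

View pics/w2.png

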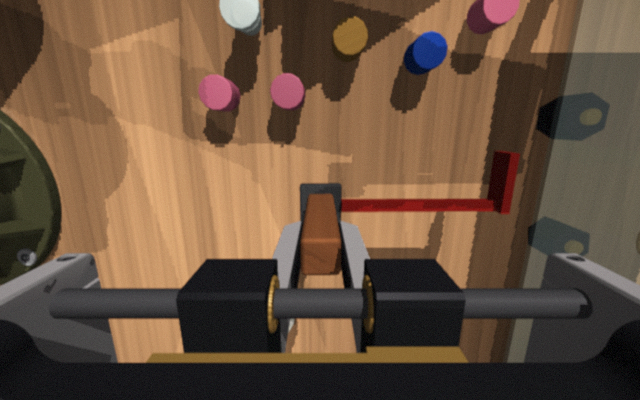

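```bash
python3 - <<'E'
from h import *
w,s,d=load('w2'),load('s2'),load('d2')
print(pt(w,591,116,.044),pt(w,573,246,.044))
I=cv2.resize(d['pixels'][100:280,160:400],(720,540),interpolation=2); cv2.imwrite('pics/c2.png',I[:,:,::-1])
E
```

```text
[0.7013 0.0859 0.044 ] [ 0.7153 -0.051   0.044 ]
```

View pics/c2.png

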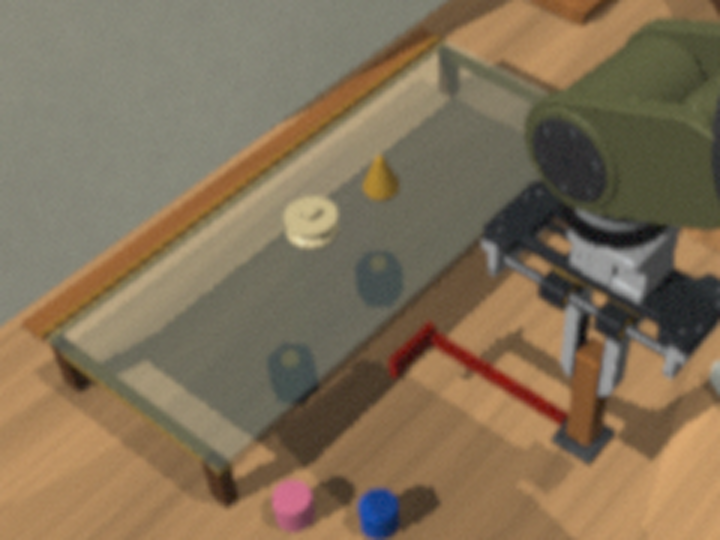

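>>> carry_out([
  [[-10,0,15,0,0,0,10],[0,0,20,0,0,0,10],[0,0,15,0,0,0,10],[0,0,5,0,0,0,10],[0,0,0,0,0,0,10],[0,20,0,0,0,0,10],[0,20,0,0,0,0,10],[0,20,0,0,0,0,10],[0,20,0,0,0,0,10],[0,20,0,0,0,0,10],[0,20,0,0,0,0,10],[0,21,0,0,0,0,10],[0,0,0,0,0,0,10],[15,0,0,0,0,0,10],[15,0,0,0,0,0,10],[15,0,0,0,0,0,10],[10,0,0,0,0,0,10],[5,0,0,0,0,0,10],[0,0,0,0,0,0,10],[0,0,0,0,0,0,10]],
])

```text
time_s: 6.28
ee_pos: [0.58, 0.0516, 0.0907]
eef_rot: [3.141, 0.0, 1.571]
force: [-0.6, -0.8, -3.5]
grip_width: 0.0237
grip_force: 40.0
```

```bash
python3 - <<'E'
from h import *
p=telemetry.get_obs()['ee_pos']
s=snap('scene','s3')
I=cv2.resize(s['pixels'][170:330,160:400],(720,480),interpolation=2); cv2.imwrite('pics/c3.png',I[:,:,::-1])
E
```

```text
(no output)
```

View pics/c3.png

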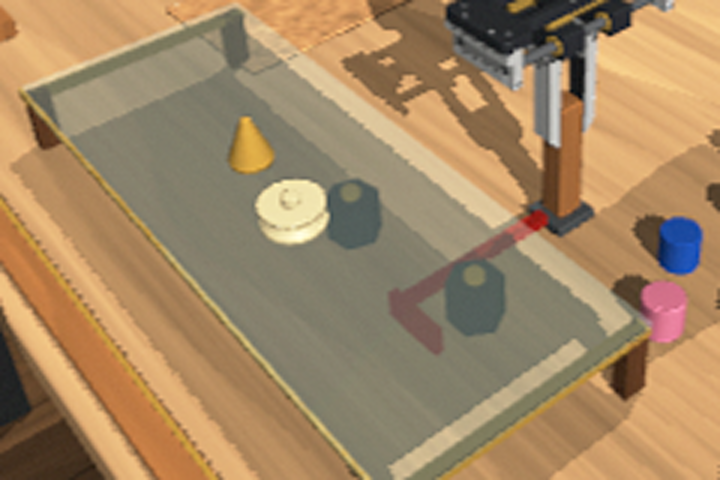

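>>> carry_out([
  [[3,0,0,0,0,0,10],[0,-10,0,0,0,0,10],[0,-10,0,0,0,0,10],[0,-10,0,0,0,0,10],[0,-10,0,0,0,0,10],[0,-10,0,0,0,0,10],[0,-10,0,0,0,0,10],[0,-10,0,0,0,0,10],[0,-10,0,0,0,0,10],[0,-10,0,0,0,0,10],[0,-10,0,0,0,0,10],[0,-10,0,0,0,0,10],[0,-10,0,0,0,0,10],[0,-10,0,0,0,0,10],[0,-10,0,0,0,0,10],[0,-10,0,0,0,0,10],[0,-10,0,0,0,0,10],[0,-10,0,0,0,0,10],[0,-10,0,0,0,0,10],[0,0,0,0,0,0,10]],
])

```text
time_s: 8.0
ee_pos: [0.3987, 0.0548, 0.0905]
eef_rot: [-3.141, 0.0, 1.57]
force: [-0.3, 0.1, -3.9]
grip_width: 0.0235
grip_force: 40.0
```

```bash
python3 - <<'E'
from h import *
s=snap('scene','s4'); d=snap('side','d4'); w=snap('wrist','w4')
I=np.hstack([cv2.resize(s['pixels'][140:340,200:440],(480,400),interpolation=2),w['pixels'][0:400,320:]]); cv2.imwrite('pics/c4.png',I[:,:,::-1])
E
```

```text
(no output)
```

View pics/c4.png

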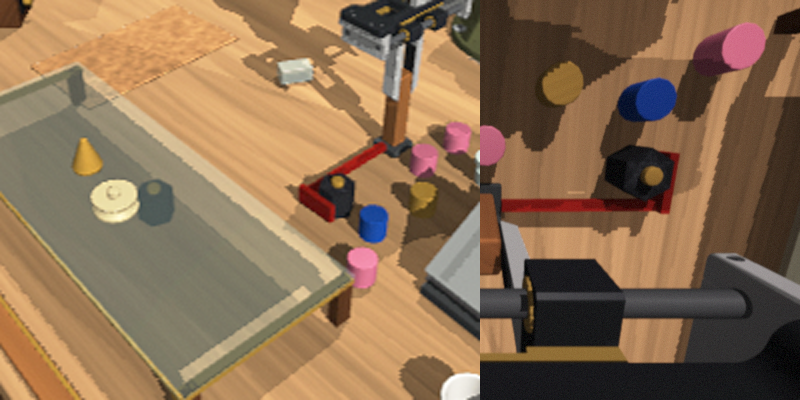

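>>> carry_out([
  [[0,12,0,0,0,0,10],[0,0,-20,0,0,0,10],[0,0,-20,0,0,0,10],[0,0,-20,0,0,0,10],[-22,6,0,0,0,0,10],[-25,7,0,0,0,0,10],[-25,7,0,0,0,0,10],[-25,7,0,0,0,0,10],[-25,7,0,0,0,0,10],[-25,7,0,0,0,0,10],[-25,7,0,0,0,0,10],[-19,6,0,0,0,0,10],[0,0,0,0,0,0,10],[0,0,20,0,0,0,10],[0,0,20,0,0,0,10],[0,0,15,0,0,0,10],[0,0,5,0,0,0,10],[0,0,0,0,0,0,10],[0,0,0,0,0,0,10]],
])

```text
time_s: 9.73
ee_pos: [0.4664, -0.1359, 0.091]
eef_rot: [3.141, 0.0, 1.571]
force: [-0.3, -0.6, -3.1]
grip_width: 0.0236
grip_force: 40.0
```

```bash
python3 - <<'E'
from h import *
s=snap('scene','s5'); w=snap('wrist','w5')
s4=load('s4'); w4=load('w4')
print('a from scene s4 knob',pt(s4,200+153/2,140+187/2,.044),'b wrist',pt(w4,492,175,.044),'b scene',pt(s4,200+338/2,140+181/2,.044))
df=np.abs(s['pixels'].astype(int)-load('s2')['pixels'].astype(int)).sum(2)>60
print('shelf-area changed px',df[225:265,262:300].sum())
E
```

```text
a from scene s4 knob [ 0.7185 -0.0487  0.044 ] b wrist [0.542  0.0865 0.044 ] b scene [0.5437 0.0912 0.044 ]
shelf-area changed px 230
```

>>> carry_out([
  [[0,20,0,0,0,0,10],[0,20,0,0,0,0,10],[0,20,0,0,0,0,10],[0,20,0,0,0,0,10],[0,20,0,0,0,0,10],[0,20,0,0,0,0,10],[0,10,0,0,0,0,10],[0,0,0,0,0,0,10],[15,0,0,0,0,0,10],[15,0,0,0,0,0,10],[15,0,0,0,0,0,10],[9,0,0,0,0,0,10],[0,0,0,0,0,0,10],[0,0,0,0,0,0,10]],
])

```text
time_s: 11.0
ee_pos: [0.5959, -0.0813, 0.0907]
eef_rot: [3.141, 0.0, 1.572]
force: [0.2, 1.1, -2.6]
grip_width: 0.024
grip_force: 40.0
```

>>> carry_out([
  [[0,-10,0,0,0,0,10],[0,-10,0,0,0,0,10],[0,-10,0,0,0,0,10],[0,-10,0,0,0,0,10],[0,-10,0,0,0,0,10],[0,-10,0,0,0,0,10],[0,-10,0,0,0,0,10],[0,-10,0,0,0,0,10],[0,-10,0,0,0,0,10],[0,-10,0,0,0,0,10],[0,-10,0,0,0,0,10],[0,-10,0,0,0,0,10],[0,-10,0,0,0,0,10],[0,-10,0,0,0,0,10],[0,-10,0,0,0,0,10],[0,-10,0,0,0,0,10],[0,-10,0,0,0,0,10],[0,0,0,0,0,0,10],[0,0,0,0,0,0,10]],
])

```text
time_s: 12.58
ee_pos: [0.4262, -0.0824, 0.0908]
eef_rot: [3.141, 0.0, 1.57]
force: [0.6, 0.0, -2.8]
grip_width: 0.0236
grip_force: 40.0
```

```bash
cat >> h.py <<'E'
def blobs(c,lo,hi,mina=60,roi=None):
    h=cv2.cvtColor(c['pixels'],cv2.COLOR_RGB2HSV); m=cv2.inRange(h,lo,hi)
    if roi: k=np.zeros_like(m); k[roi[1]:roi[3],roi[0]:roi[2]]=1; m=m*k
    n,l,st,ce=cv2.connectedComponentsWithStats(m)
    return [(ce[i].round(1),st[i].tolist()) for i in range(1,n) if st[i][4]>=mina]
E
python3 - <<'E'
from h import *
s=snap('scene','s6'); w=snap('wrist','w6')
for n,c in (('s',s),('w',w)):
    for b in blobs(c,(0,0,0),(180,140,45),40): print(n,b)
s=s; print('expected',proj(s,[.575,-.05,.02]),proj(w,[.575,-.05,.02]),proj(s,[.543,.088,.02]))
E
```

```text
s (array([619.9,   8.2]), [613, 1, 14, 19, 59])
s (array([386.7,  26.9]), [376, 21, 24, 17, 89])
s (array([589.6,  31.8]), [586, 23, 8, 17, 40])
s (array([374. ,  45.2]), [368, 37, 17, 20, 171])
s (array([476.9, 111.8]), [444, 37, 73, 133, 3170])
s (array([345.5,  81.7]), [337, 72, 20, 20, 82])
s (array([442.3,  95.3]), [437, 78, 15, 29, 127])
s (array([355.5,  97.2]), [344, 93, 27, 8, 136])
s (array([354.8, 113.4]), [343, 101, 29, 31, 250])
s (array([210.6, 130.1]), [205, 113, 16, 34, 155])
s (array([129.2, 141. ]), [114, 127, 31, 29, 357])
s (array([337.3, 134.8]), [324, 127, 28, 15, 123])
s (array([361.8, 134.8]), [353, 130, 21, 15, 54])
s (array([324.5, 216.9]), [316, 208, 16, 19, 121])
s (array([150., 277.]), [123, 225, 47, 88, 851])
s (array([366.4, 241.7]), [360, 234, 17, 15, 131])
s (array([463.2, 318.5]), [414, 280, 97, 75, 167])
s (array([466.2, 329. ]), [411, 284, 105, 86, 312])
w (array([463.7,  13.4]), [431, 0, 75, 39, 1484])
w (array([478.3, 169. ]), [444, 144, 70, 56, 2264])
w (array([335. , 197.4]), [320, 186, 22, 32, 212])
w (array([296.4, 261.9]), [291, 215, 13, 75, 313])
w (array([344.9, 264.2]), [338, 223, 14, 66, 279])
w (array([335.8, 347. ]), [0, 256, 640, 144, 48827])
w (array([ 28.1, 300.2]), [23, 297, 11, 8, 42])
expected [321.8 216.6] [483.6 169.6] [367.8 237.2]
```

>>> carry_out([
  [[0,13,0,0,0,0,10],[0,0,-20,0,0,0,10],[0,0,-20,0,0,0,10],[0,0,-20,0,0,0,10],[-25,0,0,0,0,0,10],[-25,0,0,0,0,0,10],[-25,0,0,0,0,0,10],[-25,0,0,0,0,0,10],[-25,0,0,0,0,0,10],[-25,0,0,0,0,0,10],[-25,0,0,0,0,0,10],[-25,0,0,0,0,0,10],[-25,0,0,0,0,0,10],[-25,0,0,0,0,0,10],[-25,0,0,0,0,0,10],[-25,0,0,0,0,0,10],[-25,0,0,0,0,0,10],[0,0,0,0,0,0,10],[0,0,0,0,0,0,10]],
])

```text
time_s: 14.27
ee_pos: [0.4388, -0.4079, 0.1496]
eef_rot: [-3.141, -0.001, 1.569]
force: [0.1, 1.0, -3.8]
grip_width: 0.0236
grip_force: 40.0
```

>>> carry_out([
  [[0,0,20,0,0,0,10],[0,0,20,0,0,0,10],[0,0,12,0,0,0,10],[0,0,5,0,0,0,10],[0,0,2,0,0,0,10],[0,0,0,0,0,0,10],[0,0,0,0,0,0,10],[0,0,0,0,0,0,10]],
])

```text
time_s: 14.93
ee_pos: [0.4393, -0.4072, 0.0923]
eef_rot: [3.141, 0.001, 1.571]
force: [-0.3, 0.6, -2.9]
grip_width: 0.0238
grip_force: 40.0
```

>>> carry_out([
  [[0,0,2,0,0,0,10],[0,0,0,0,0,0,10],[0,0,0,0,0,0,60],[0,0,0,0,0,0,60],[0,0,0,0,0,0,60],[0,0,0,0,0,0,60],[0,0,-10,0,0,0,60],[0,0,-20,0,0,0,60],[0,0,-25,0,0,0,60],[0,0,-30,0,0,0,60],[0,0,-30,0,0,0,60],[0,0,0,0,0,0,60],[0,0,0,0,0,0,60]],
])

```text
time_s: 16.02
ee_pos: [0.4394, -0.4074, 0.2066]
eef_rot: [3.139, 0.003, 1.571]
force: [-0.2, 0.3, -0.1]
grip_width: 0.06
grip_force: 0.0
```

```bash
python3 - <<'E'
from h import *
w=snap('wrist','w7');s=snap('scene','s7');d=snap('side','d7')
for b in blobs(w,(0,200,60),(5,255,255),30): print('red',b)
for c,n in((s,'s'),(d,'d')):
    for b in blobs(c,(0,190,60),(5,255,255),30): print(n,b)
print(proj(w,[.604,-.382,.028]),proj(w,[.439,-.407,.124]))
# bin corners crop
I=np.hstack([cv2.resize(s['pixels'][215:370,400:580],(390,336),interpolation=2),cv2.resize(d['pixels'][270:400,150:300],(388,336),interpolation=2)]); cv2.imwrite('pics/c7.png',I[:,:,::-1])
E
```

```text
red (array([450. , 165.2]), [445, 144, 11, 42, 213])
red (array([388.7, 180.9]), [336, 177, 107, 9, 751])
s (array([257.4, 165.1]), [240, 154, 41, 25, 198])
s (array([513. , 247.8]), [491, 233, 45, 31, 572])
d (array([397.4, 155.1]), [374, 145, 48, 23, 158])
d (array([ 34.9, 331.7]), [0, 285, 89, 102, 5081])
d (array([244.9, 351.1]), [228, 335, 35, 33, 334])
[447.4 161.7] [320.1 199.9]
```

View pics/c7.png

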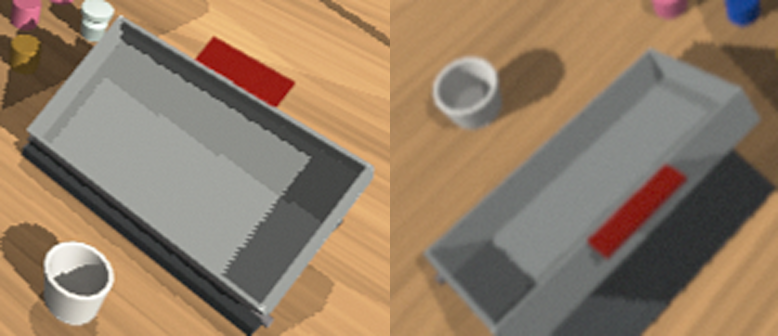

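```bash
python3 - <<'E'
from h import *
s,d=load('s7'),load('d7')
for n,a,b in [('FL',(456.3,223.3),(291.9,308.7)),('BL',(413.8,275.9),(250.5,290.1)),('BH',(522.3,357),(165.5,368.6)),('lip',(513,247.8),(244.9,351.1))]: print(n,tri(s,a,d,b))
print(pt(s,411.5,284,.0),pt(s,517.7,368,.0))
print('crucible',pt(s,434,347,.02))
E
```

```text
FL (array([0.4338, 0.2486, 0.1045]), np.float64(0.0028))
BL (array([0.5681, 0.2489, 0.0313]), np.float64(0.0023))
BH (array([0.5778, 0.494 , 0.0331]), np.float64(0.0042))
lip (array([0.4405, 0.3795, 0.1254]), np.float64(0.0017))
[0.5652 0.2458 0.    ] [0.5776 0.497  0.    ]
crucible [0.6686 0.3798 0.02  ]
```

>>> carry_out([
  [[36,0,0,0,0,0,0],[36,0,0,0,0,0,0],[36,0,0,0,0,0,0],[36,0,0,0,0,0,0],[36,0,0,0,0,0,0],[36,0,0,0,0,0,0],[36,0,0,0,0,0,0],[36,0,0,0,0,0,0],[36,0,0,0,0,0,0],[36,0,0,0,0,0,0],[36,0,0,0,0,0,0],[36,0,0,0,0,0,0],[36,0,0,0,0,0,0],[36,0,0,0,0,0,0],[36,0,0,0,0,0,0],[36,0,0,0,0,0,0],[36,0,0,0,0,0,0],[36,0,0,0,0,0,0],[36,0,0,0,0,0,0],[36,0,0,0,0,0,0]],
])

```text
time_s: 17.83
ee_pos: [0.4382, 0.3147, 0.2034]
eef_rot: [-3.14, 0.001, 1.571]
force: [0.6, -0.2, 0.1]
grip_width: 0.0004
grip_force: 0.0
```

>>> carry_out([
  [[36,0,0,0,0,0,0],[30,-5,10,0,0,0,0],[0,0,20,0,0,0,0],[0,0,15,0,0,0,0],[0,0,10,0,0,0,0],[0,0,0,0,0,0,0],[0,0,0,0,0,0,0]],
])

```text
time_s: 18.42
ee_pos: [0.434, 0.3787, 0.1492]
eef_rot: [-3.141, 0.001, 1.57]
force: [1.3, -0.8, -0.6]
grip_width: 0.0007
grip_force: 0.0
```

>>> carry_out([
  [[0,0,12,0,0,0,0],[0,0,12,0,0,0,0],[0,-5,6,0,0,0,0],[0,-6,6,0,0,0,0],[0,-5,7,0,0,0,0],[0,-6,7,0,0,0,0],[0,-4,7,0,0,0,0],[0,-5,7,0,0,0,0],[0,-4,8,0,0,0,0],[0,-4,8,0,0,0,0],[0,-3,8,0,0,0,0],[0,-3,8,0,0,0,0],[0,-2,6,0,0,0,0],[0,0,0,0,0,0,0]],
])

```text
time_s: 19.58
ee_pos: [0.386, 0.3785, 0.0459]
eef_rot: [-3.14, 0.002, 1.571]
force: [0.2, -0.6, -0.5]
grip_width: -0.0
grip_force: 0.0
```

>>> carry_out([
  [[0,0,3,0,0,0,0],[0,0,3,0,0,0,0],[0,0,3,0,0,0,0]],
])

```text
time_s: 19.83
ee_pos: [0.3872, 0.3794, 0.0405]
eef_rot: [3.141, -0.001, 1.571]
force: [-21.5, -15.1, 65.7]
grip_width: 0.0005
grip_force: 32.5
```

>>> carry_out([
  [[0,0,2,0,0,0,0],[0,0,2,0,0,0,0]],
])

```text
time_s: 20.0
ee_pos: [0.3873, 0.3796, 0.0401]
eef_rot: [3.141, -0.001, 1.571]
force: [-35.1, -29.1, 100.8]
grip_width: 0.0006
grip_force: 50.3
```

>>> carry_out([
  [[0,0,-10,0,0,0,0],[0,0,-20,0,0,0,0],[0,0,-30,0,0,0,0],[0,0,-35,0,0,0,0],[0,0,-35,0,0,0,94],[-36,10,0,0,0,0,94],[-36,10,0,0,0,0,94],[-36,10,0,0,0,0,94],[-36,10,0,0,0,0,94],[0,0,0,0,0,0,94],[0,0,0,0,0,0,94]],
])

```text
time_s: 20.92
ee_pos: [0.4276, 0.2338, 0.1647]
eef_rot: [3.141, -0.0, 1.568]
force: [0.2, -0.2, -0.4]
grip_width: 0.0433
grip_force: 0.0
```

```bash
python3 - <<'E'
from h import *
w=snap('wrist','w8');s=snap('scene','s8');d=snap('side','d8')
o=telemetry.get_obs();print(o['ee_pos'],o['force'])
for c,n in((s,'s'),(d,'d')):
    for b in blobs(c,(0,190,60),(5,255,255),100): print(n,b)
I=np.hstack([cv2.resize(s['pixels'][190:370,320:580],(400,277),interpolation=2),cv2.resize(w['pixels'],(400,277))])
cv2.imwrite('pics/c8.png',I[:,:,::-1])
E
```

```text
[0.42680559 0.23583649 0.16441193] [ 0.42299222  0.12920996 -0.87965153]
s (array([257.3, 165.1]), [240, 154, 41, 25, 199])
s (array([514.7, 267.5]), [495, 255, 40, 26, 331])
d (array([ 35. , 331.8]), [0, 285, 88, 101, 5078])
d (array([265.7, 381.5]), [249, 364, 35, 36, 493])
```

View pics/c8.png

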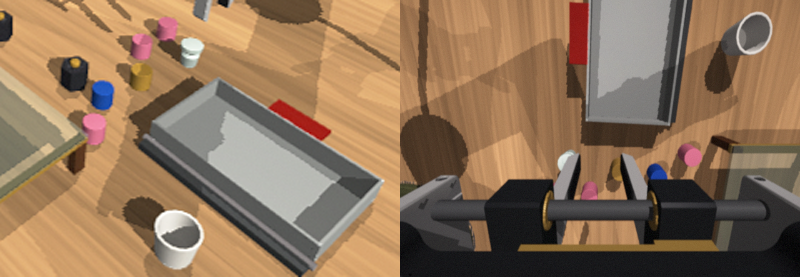

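```bash
python3 - <<'E'
from h import *
w,s,d=load('w8'),load('s8'),load('d8')
print('lip',tri(s,(514.7,267.5),d,(265.7,381.5)))
print('rim low-y corners',pt(w,296,177,.041),pt(w,438,177,.041),'left rim at top',pt(w,(588-400)/.625,3,.041))
I=cv2.resize(w['pixels'][:200,240:480],(720,600),interpolation=2)
cv2.imwrite('pics/c8b.png',I[:,:,::-1])
g=cv2.cvtColor(w['pixels'],cv2.COLOR_RGB2HSV)
for b in blobs(s,(12,150,60),(28,255,255),30,(380,200,440,260)): print('brass s',b)
for b in blobs(d,(12,150,60),(28,255,255),30,(285,270,330,310)): print('brass d',b)
E
```

```text
lip (array([0.3932, 0.3817, 0.0401]), np.float64(0.0014))
rim low-y corners [0.4003 0.2498 0.041 ] [0.5581 0.2493 0.041 ] left rim at top [0.4092 0.4187 0.041 ]
brass s (array([411.2, 239.5]), [404, 231, 15, 18, 225])
```

View pics/c8b.png

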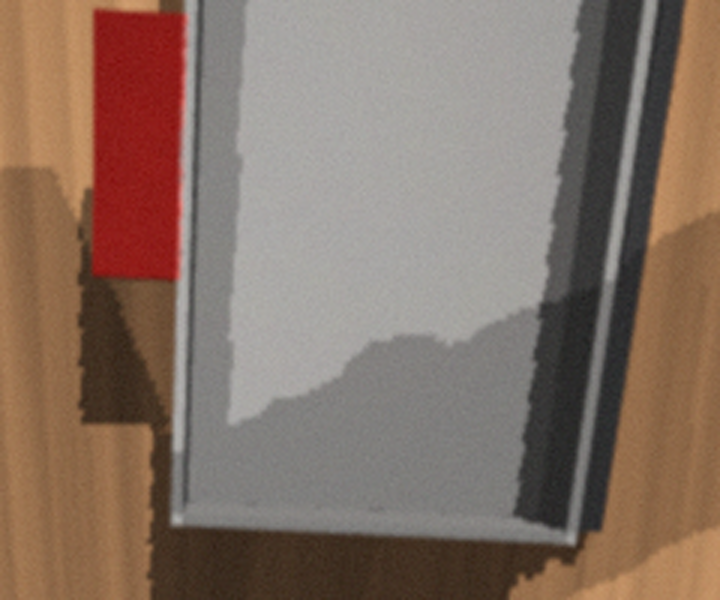

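>>> carry_out([
  [[-26,13,0,0,0,0,60],[-26,13,0,0,0,0,60],[-26,13,0,0,0,0,60],[0,0,25,0,0,0,60],[0,0,30,0,0,0,60],[0,0,0,0,0,0,60],[0,0,0,0,0,0,60],[0,0,0,0,0,0,60]],
])

```text
time_s: 21.73
ee_pos: [0.4664, 0.158, 0.1107]
eef_rot: [3.141, -0.0, 1.572]
force: [0.1, -0.4, 0.6]
grip_width: 0.0599
grip_force: 0.0
```

```bash
python3 - <<'E'
from h import *
w=snap('wrist','w9')
p=telemetry.get_obs()['ee_pos']; print(p)
print('exp',proj(w,[.466,.158,.032]))
for b in blobs(w,(12,130,60),(28,255,255),100,(150,100,500,330)): print(b,pt(w,*b[0],.03))
cv2.imwrite('pics/c9.png',w['pixels'][60:300,140:520,::-1])
E
```

```text
[0.46658214 0.15790375 0.11105306]
exp [320.2 201.6]
(array([319.8, 198.1]), [301, 177, 38, 46, 1185]) [0.4656 0.161  0.03  ]
(array([204.9, 302.7]), [196, 275, 24, 55, 595]) [0.342  0.0444 0.03  ]
```

View pics/c9.png

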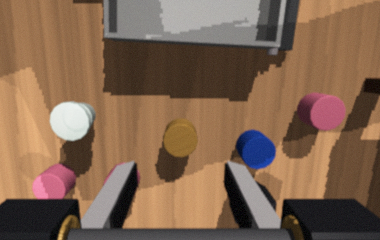

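>>> carry_out([
  [[2,0,20,0,0,0,60],[0,0,25,0,0,0,60],[0,0,25,0,0,0,60],[0,0,20,0,0,0,60],[0,0,13,0,0,0,60],[0,0,0,0,0,0,20],[0,0,0,0,0,0,20],[0,0,0,0,0,0,20],[0,0,0,0,0,0,20],[0,0,0,0,0,0,20],[0,0,0,0,0,0,20],[0,0,-20,0,0,0,20],[0,0,-30,0,0,0,20],[0,0,-30,0,0,0,20],[0,0,0,0,0,0,20]],
], squeeze=30)

```text
time_s: 23.03
ee_pos: [0.4684, 0.1597, 0.092]
eef_rot: [3.134, -0.002, 1.571]
force: [0.4, 0.3, -1.5]
grip_width: 0.0333
grip_force: 30.0
```

>>> carry_out([
  [[25,3,0,0,0,0,20],[25,3,0,0,0,0,20],[25,3,0,0,0,0,20],[25,3,0,0,0,0,20],[25,2,0,0,0,0,20],[5,0,0,0,0,0,20],[0,0,20,0,0,0,20],[0,0,25,0,0,0,20],[0,0,15,0,0,0,20],[0,0,6,0,0,0,20],[0,0,0,0,0,0,20],[0,0,0,0,0,0,20]],
])

```text
time_s: 24.03
ee_pos: [0.4803, 0.2889, 0.021]
eef_rot: [3.141, -0.0, 1.571]
force: [0.2, 0.3, -2.3]
grip_width: 0.0334
grip_force: 30.0
```

>>> carry_out([
  [[0,0,2,0,0,0,20],[0,0,0,0,0,0,20]],
])

```text
time_s: 24.2
ee_pos: [0.4804, 0.2891, 0.0193]
eef_rot: [3.14, -0.001, 1.571]
force: [-0.3, -0.1, -2.8]
grip_width: 0.0332
grip_force: 30.0
```

>>> carry_out([
  [[0,0,1,0,0,0,20],[0,0,1,0,0,0,20],[0,0,0,0,0,0,20]],
])

```text
time_s: 24.45
ee_pos: [0.4802, 0.2891, 0.0168]
eef_rot: [3.141, -0.0, 1.571]
force: [0.3, -0.3, -0.1]
grip_width: 0.033
grip_force: 30.0
```

>>> carry_out([
  [[0,0,0,0,0,0,56],[0,0,0,0,0,0,56],[0,0,0,0,0,0,56],[0,0,-15,0,0,0,56],[0,0,-25,0,0,0,56],[0,0,-30,0,0,0,70],[0,0,-30,0,0,0,70],[-28,9,0,0,0,0,70],[-28,9,0,0,0,0,70],[-29,9,0,0,0,0,70],[-29,9,0,0,0,0,70],[-29,9,0,0,0,0,70],[-29,9,0,0,0,0,70],[-29,9,0,0,0,0,70],[0,0,0,0,0,0,70],[0,0,0,0,0,0,70]],
])

```text
time_s: 25.78
ee_pos: [0.5432, 0.0869, 0.1164]
eef_rot: [3.142, -0.0, 1.568]
force: [0.1, 0.1, -0.1]
grip_width: 0.07
grip_force: 0.0
```

```bash
cat > lk.py <<'E'
import sys
from h import *
n=sys.argv[1]; g=np.array([float(sys.argv[2]),float(sys.argv[3])])
w=snap('wrist','w'+n); p=telemetry.get_obs()['ee_pos']; print('tcp',p)
u,v=proj(w,[*g,.044]); print('exp knob',u,v)
for b in blobs(w,(12,100,60),(30,255,255),40,(150,100,500,330)): print('brass-col',b,pt(w,*b[0],.044))
# dark hex: low value, low saturation
for b in blobs(w,(0,0,0),(180,160,60),300,(200,90,450,300)): print('dark',b,pt(w,*b[0],.03))
s=snap('scene','s'+n)
for b in blobs(s,(0,0,0),(180,160,50),40,(280,190,400,265)): print('scene dark',b,pt(s,*b[0],.02))
E
python3 lk.py 10 .543 .088
```

```text
tcp [0.54296869 0.08788738 0.11643681]
exp knob 320.4 202.2
brass-col (array([299.8, 185.8]), [150, 100, 309, 189, 43940]) [0.5238 0.1039 0.044 ]
brass-col (array([319.5, 204.2]), [311, 196, 18, 18, 244]) [0.5421 0.0861 0.044 ]
brass-col (array([186.3, 303. ]), [176, 275, 28, 55, 714]) [ 0.4028 -0.0208  0.044 ]
brass-col (array([452.8, 280.2]), [448, 276, 10, 9, 41]) [0.6778 0.0051 0.044 ]
brass-col (array([462.1, 310.9]), [459, 298, 7, 25, 76]) [ 0.6918 -0.0311  0.044 ]
brass-col (array([273.4, 323.5]), [232, 318, 85, 12, 915]) [ 0.4925 -0.0461  0.044 ]
brass-col (array([372.2, 323.5]), [335, 318, 73, 12, 771]) [ 0.5979 -0.0464  0.044 ]
dark (array([319. , 197.6]), [299, 173, 41, 52, 1351]) [0.5416 0.0889 0.03  ]
dark (array([253.8, 261.7]), [235, 224, 35, 67, 848]) [0.4725 0.0191 0.03  ]
dark (array([388.2, 262.9]), [372, 224, 41, 67, 843]) [0.6145 0.0173 0.03  ]
dark (array([443.2, 275. ]), [436, 259, 14, 38, 346]) [0.6743 0.0029 0.03  ]
scene dark (array([381.2, 194.8]), [379, 190, 5, 11, 47]) [ 0.3846 -0.0143  0.02  ]
scene dark (array([319.9, 208.9]), [312, 198, 16, 19, 181]) [ 0.5574 -0.0792  0.02  ]
scene dark (array([368.3, 240. ]), [359, 228, 18, 21, 244]) [0.5494 0.096  0.02  ]
```

>>> carry_out([
  [[-1,-1,20,0,0,0,70],[0,0,25,0,0,0,70],[0,0,25,0,0,0,70],[0,0,22,0,0,0,70],[0,0,16,0,0,0,70],[0,0,0,0,0,0,25],[0,0,0,0,0,0,25],[0,0,0,0,0,0,25],[0,0,0,0,0,0,25],[0,0,0,0,0,0,25],[0,0,0,0,0,0,25],[0,0,-20,0,0,0,25],[0,0,-30,0,0,0,25],[0,0,-30,0,0,0,25],[0,0,0,0,0,0,25],[0,0,0,0,0,0,25]],
], squeeze=45)

```text
time_s: 27.22
ee_pos: [0.5425, 0.087, 0.0895]
eef_rot: [3.139, -0.0, 1.571]
force: [0.2, -0.1, -5.2]
grip_width: 0.0399
grip_force: 45.0
```

>>> carry_out([
  [[28,-5,0,0,0,0,25],[28,-5,0,0,0,0,25],[28,-5,0,0,0,0,25],[28,-5,0,0,0,0,25],[28,-5,0,0,0,0,25],[28,-5,0,0,0,0,25],[28,-5,0,0,0,0,25],[28,-5,0,0,0,0,25],[28,-5,0,0,0,0,25],[28,-5,0,0,0,0,25],[28,-5,0,0,0,0,25],[28,-5,0,0,0,0,25],[28,0,0,0,0,0,25],[0,0,20,0,0,0,25],[0,0,25,0,0,0,25],[0,0,15,0,0,0,25],[0,0,8,0,0,0,25],[0,0,0,0,0,0,25],[0,0,0,0,0,0,25]],
])

```text
time_s: 28.8
ee_pos: [0.4814, 0.4506, 0.019]
eef_rot: [-3.14, 0.001, 1.571]
force: [-0.2, -0.6, -4.6]
grip_width: 0.0397
grip_force: 45.0
```

>>> carry_out([
  [[0,0,1,0,0,0,25],[0,0,1,0,0,0,25],[0,0,0,0,0,0,25]],
])

```text
time_s: 29.05
ee_pos: [0.4819, 0.4508, 0.0181]
eef_rot: [-3.141, 0.0, 1.571]
force: [0.5, -1.1, -4.3]
grip_width: 0.0397
grip_force: 45.0
```

>>> carry_out([
  [[0,0,1,0,0,0,25],[0,0,0,0,0,0,25]],
])

```text
time_s: 29.22
ee_pos: [0.4821, 0.451, 0.0179]
eef_rot: [3.141, -0.0, 1.571]
force: [-1.7, -3.1, 2.9]
grip_width: 0.0394
grip_force: 45.0
```

>>> carry_out([
  [[0,0,0,0,0,0,62],[0,0,0,0,0,0,62],[0,0,0,0,0,0,62],[0,0,-15,0,0,0,62],[0,0,-25,0,0,0,62],[0,0,-30,0,0,0,70],[0,0,-30,0,0,0,70],[-30,5,0,0,0,0,70],[-30,5,0,0,0,0,70],[-30,5,0,0,0,0,70],[-30,5,0,0,0,0,70],[-30,5,0,0,0,0,70],[-30,5,0,0,0,0,70],[-30,5,0,0,0,0,70],[-30,5,0,0,0,0,70],[-30,5,0,0,0,0,70],[-30,5,0,0,0,0,70]],
])

```text
time_s: 30.63
ee_pos: [0.5322, 0.1495, 0.1177]
eef_rot: [3.141, -0.0, 1.571]
force: [0.6, 0.0, 0.3]
grip_width: 0.0702
grip_force: 0.0
```

>>> carry_out([
  [[-30,5,0,0,0,0,70],[-30,5,0,0,0,0,70],[-30,5,0,0,0,0,70],[-30,5,0,0,0,0,70],[-30,5,0,0,0,0,70],[-30,3,0,0,0,0,70],[-30,0,0,0,0,0,70],[0,0,0,0,0,0,70],[0,0,0,0,0,0,70]],
])

```text
time_s: 31.38
ee_pos: [0.56, -0.0601, 0.1175]
eef_rot: [3.141, -0.0, 1.568]
force: [0.3, 0.1, 0.2]
grip_width: 0.07
grip_force: 0.0
```

```bash
python3 lk.py 11 .56 -.07 | grep -v "915\|771"
```

```text
tcp [ 0.55999929 -0.05901738  0.11747084]
exp knob 320.7 213.0
brass-col (array([282.8, 183.5]), [150, 100, 284, 189, 42438]) [ 0.5247 -0.041   0.044 ]
brass-col (array([310.1, 233.4]), [302, 225, 17, 18, 236]) [ 0.5496 -0.0908  0.044 ]
brass-col (array([186.1, 302.3]), [176, 275, 27, 55, 696]) [ 0.4189 -0.1676  0.044 ]
brass-col (array([319.6, 323.7]), [233, 318, 175, 12, 1985]) [ 0.5586 -0.1943  0.044 ]
brass-col (array([460.4, 324.7]), [456, 320, 9, 10, 50]) [ 0.7096 -0.196   0.044 ]
dark (array([393.5, 130.2]), [386, 90, 24, 96, 765]) [0.6285 0.0068 0.03  ]
dark (array([414.9, 138.5]), [394, 90, 36, 92, 1088]) [ 0.6492 -0.0009  0.03  ]
dark (array([310.7, 225.4]), [291, 201, 39, 52, 1293]) [ 0.5498 -0.0877  0.03  ]
dark (array([252.4, 264.6]), [215, 224, 55, 69, 935]) [ 0.4873 -0.1318  0.03  ]
dark (array([401.6, 269.5]), [332, 224, 118, 76, 1295]) [ 0.6464 -0.138   0.03  ]
scene dark (array([319.9, 209.3]), [312, 201, 16, 16, 178]) [ 0.5585 -0.0778  0.02  ]
```

>>> carry_out([
  [[-15,-5,0,0,0,0,70],[-15,-6,0,0,0,0,70],[0,0,20,0,0,0,70],[0,0,25,0,0,0,70],[0,0,25,0,0,0,70],[0,0,22,0,0,0,70],[0,0,17,0,0,0,70],[0,0,0,0,0,0,25],[0,0,0,0,0,0,25],[0,0,0,0,0,0,25],[0,0,0,0,0,0,25],[0,0,0,0,0,0,25],[0,0,0,0,0,0,25],[0,0,-20,0,0,0,25],[0,0,-30,0,0,0,25],[0,0,-30,0,0,0,25],[0,0,0,0,0,0,25],[0,0,0,0,0,0,25]],
])

```text
time_s: 32.98
ee_pos: [0.5494, -0.0891, 0.0893]
eef_rot: [3.139, 0.0, 1.571]
force: [0.1, 0.4, -4.9]
grip_width: 0.0399
grip_force: 45.0
```

>>> carry_out([
  [[29,-5,0,0,0,0,25],[29,-5,0,0,0,0,25],[29,-5,0,0,0,0,25],[29,-5,0,0,0,0,25],[29,-5,0,0,0,0,25],[29,-5,0,0,0,0,25],[29,-5,0,0,0,0,25],[29,-5,0,0,0,0,25],[29,-5,0,0,0,0,25],[29,-5,0,0,0,0,25],[29,-5,0,0,0,0,25],[29,-5,0,0,0,0,25],[29,-5,0,0,0,0,25],[29,-2,0,0,0,0,25],[29,0,0,0,0,0,25],[24,0,0,0,0,0,25],[0,0,0,0,0,0,25],[0,0,0,0,0,0,25]],
])

```text
time_s: 34.48
ee_pos: [0.4808, 0.3702, 0.0859]
eef_rot: [-3.139, 0.002, 1.573]
force: [0.6, -1.3, -5.0]
grip_width: 0.0398
grip_force: 45.0
```

>>> carry_out([
  [[0,0,20,0,0,0,25],[0,0,25,0,0,0,25],[0,0,15,0,0,0,25],[0,0,8,0,0,0,25],[0,0,2,0,0,0,25],[0,0,0,0,0,0,25],[0,0,0,0,0,0,25]],
])

```text
time_s: 35.07
ee_pos: [0.482, 0.3692, 0.0182]
eef_rot: [-3.141, 0.0, 1.57]
force: [-0.0, 0.0, -5.0]
grip_width: 0.0398
grip_force: 45.0
```

>>> carry_out([
  [[0,0,1,0,0,0,25],[0,0,0,0,0,0,25]],
])

```text
time_s: 35.23
ee_pos: [0.4822, 0.3696, 0.0178]
eef_rot: [3.141, 0.0, 1.57]
force: [-1.3, -3.4, 2.0]
grip_width: 0.0398
grip_force: 45.0
```

Released now, then back off and check numerically.

>>> carry_out([
  [[0,0,0,0,0,0,62],[0,0,0,0,0,0,62],[0,0,0,0,0,0,62],[0,0,-15,0,0,0,62],[0,0,-25,0,0,0,62],[0,0,-30,0,0,0,70],[0,0,-30,0,0,0,70],[-30,0,-30,0,0,0,70],[-30,0,-20,0,0,0,70],[-30,0,0,0,0,0,70],[-30,0,0,0,0,0,70],[-30,0,0,0,0,0,70],[0,0,0,0,0,0,70],[0,0,0,0,0,0,70],[0,0,0,0,0,0,70]],
])

```text
time_s: 36.48
ee_pos: [0.4822, 0.2209, 0.1671]
eef_rot: [3.141, -0.0, 1.571]
force: [0.7, 0.8, -0.5]
grip_width: 0.0702
grip_force: 0.0
```

```bash
python3 - <<'E'
from h import *
o=telemetry.get_obs(); print(o['ee_pos'],o['force'])
w=snap('wrist','w12'); s=snap('scene','s12'); d=snap('side','d12')
for n,c in (('w',w),('s',s),('d',d)):
    for t in ([.482,.451,.055],[.482,.37,.055],[.480,.289,.041]): print(n,proj(c,t),end=' ')
    print()
for c,n in ((w,'w'),(s,'s'),(d,'d')):
    roi={'w':(200,0,480,250),'s':(400,215,580,370),'d':(150,270,320,400)}[n]
    for b in blobs(c,(12,110,60),(30,255,255),12,roi): print(n,'brass',b, pt(c,*b[0],.055))
    if n!='w':
        for b in blobs(c,(0,190,60),(5,255,255),100): print(n,'red',b)
ls=blobs(s,(0,190,60),(5,255,255),200,(480,230,560,300)); ld=blobs(d,(0,190,60),(5,255,255),200,(230,330,300,400))
if ls and ld: print('lip',tri(s,ls[0][0],d,ld[0][0]))
a,b=load('s8')['pixels'].astype(int),s['pixels'].astype(int)
for nm,(x,y,r) in dict(pulley=(257,240,16),bob=(243,216,14),stopper=(444,222,9),crucible=(434,345,20),prism=(347,176,12),hook=(265,160,26)).items():
    print(nm,(np.abs(a-b).sum(2)[y-r:y+r,x-r:x+r]>60).sum(), (np.abs(load('scene0')['pixels'].astype(int)-b).sum(2)[y-r:y+r,x-r:x+r]>60).sum())
E
```

```text
[0.48218368 0.22091683 0.16713151] [ 0.67661067  0.78806652 -0.4675997 ]
w [320.4 -61.6] w [320.4  40.9] w [318.5 128.6] 
s [527.5 303.9] s [488.8 279.9] s [454.2 262.9] 
d [209.2 379. ] d [238. 348.] d [265.4 323. ] 
w brass (array([355.1, 151.3]), [200, 0, 280, 250, 33914]) [0.5182 0.2662 0.055 ]
w brass (array([320.4,  44.9]), [313, 36, 16, 19, 249]) [0.482  0.3666 0.055 ]
w brass (array([318.3, 128.5]), [304, 113, 30, 32, 771]) [0.4798 0.2893 0.055 ]
s brass (array([494.3, 284.7]), [400, 215, 180, 155, 15555]) [0.4854 0.3841 0.055 ]
s brass (array([453.6, 268.6]), [446, 259, 17, 21, 279]) [0.5087 0.3045 0.055 ]
s brass (array([488.1, 281.3]), [484, 278, 9, 8, 58]) [0.4865 0.3711 0.055 ]
s brass (array([527.1, 305.4]), [523, 301, 10, 9, 65]) [0.486  0.4522 0.055 ]
s red (array([257.4, 165.1]), [240, 154, 41, 25, 198])
s red (array([515. , 267.6]), [495, 255, 40, 26, 321])
d brass (array([229.4, 323.6]), [150, 270, 170, 130, 10869]) [0.536  0.3434 0.055 ]
d brass (array([265.3, 326.1]), [258, 317, 15, 19, 219]) [0.47   0.2982 0.055 ]
d brass (array([297.8, 322.9]), [292, 318, 13, 11, 32]) [0.4187 0.2478 0.055 ]
d brass (array([238.5, 347.6]), [235, 344, 8, 8, 53]) [0.4818 0.3687 0.055 ]
d brass (array([209.5, 379.1]), [206, 375, 8, 9, 62]) [0.4815 0.4507 0.055 ]
d red (array([ 34.9, 331.8]), [0, 285, 88, 102, 5072])
d red (array([265.5, 381.8]), [249, 364, 35, 36, 486])
lip (array([0.3931, 0.3823, 0.0402]), np.float64(0.0013))
pulley 0 60
bob 0 0
stopper 38 37
crucible 172 217
prism 212 359
hook 0 1026
```

```bash
python3 -c "
from station import ctrl
print(ctrl.hand_in())"
```

```text
the job is handed in; nothing more can be done
None
```

I handed the job in at about 36 s: both iron weights present and the brass weight stand upright in the level bin, and the hook stands on its mat. The last camera check agrees; no verdict came back, and wrist force briefly peaked near 101 N (limit 120 N) when I levelled the bin.

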